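# Sort the deburred blanks into their trays

### The job

Clear the freshly deburred steel pieces off the bench: put the two octagonal blocks, the two flat rings and the lifting lug each into the tray that already holds a piece of its own kind. Every piece must end up inside the tray, let go and lying flat on the tray floor, right way up, not on top of another piece or propped on the wall. Leave the tape measure where it lies.

Things in the scene. Friction and masses are not known exactly. Their poses are not given: they have to be found in the camera images.
- block_a_center (a point): centre (18 mm above its underside) of a loose solid steel block, a regular octagon 52 mm across flats and 36 mm high whose top 12 mm is bevelled in to a smaller octagon (upright flanks up to 24 mm); z up, two of its flats face along its x axis, others every 45 degrees; 0.55 kg
- block_b_center (a point): centre (18 mm above its underside) of a loose solid steel block, a regular octagon 52 mm across flats and 36 mm high whose top 12 mm is bevelled in to a smaller octagon (upright flanks up to 24 mm); z up, two of its flats face along its x axis, others every 45 degrees; 0.55 kg, same as the other
- ring_a_center (a point): centre (8 mm above its underside) of a loose flat steel ring, 60 mm outside diameter, 30 mm bore, 16 mm thick; axis z up; 0.27 kg
- ring_b_center (a point): centre (8 mm above its underside) of a loose flat steel ring, 60 mm outside diameter, 30 mm bore, 16 mm thick; axis z up; 0.27 kg, same as the other
- lug_center (a point): centre (half its length, 7.5 mm above its underside) of the loose lifting lug: flat steel plate 90 mm long (its x), 44 mm wide (its y), 15 mm thick, square at the -x end, round with an 18 mm hole at the +x end; z up; 0.4 kg
- tray_blocks: open sheet-steel tray, blue like the other two trays, 234 mm long (its x), 126 mm wide (its y), 42 mm high, walls and floor 4 mm thick, small bail handles that stand out 19 mm at both ends, fixed to the bench; origin at the centre of its underside, so the inner floor is at z = 4 mm; it already holds one octagonal block, centred 76 mm from the tray's centre towards its +x end and 0 mm across (within 4 mm); the rest of it is empty
- tray_rings: open sheet-steel tray, blue like the other two trays, 234 mm long (its x), 126 mm wide (its y), 42 mm high, walls and floor 4 mm thick, small bail handles that stand out 19 mm at both ends, fixed to the bench; origin at the centre of its underside, so the inner floor is at z = 4 mm; it already holds one flat ring, centred 76 mm from the tray's centre towards its +x end and 0 mm across (within 4 mm); the rest of it is empty
- tray_lugs: open sheet-steel tray, blue like the other two trays, 234 mm long (its x), 126 mm wide (its y), 42 mm high, walls and floor 4 mm thick, small bail handles that stand out 19 mm at both ends, fixed to the bench; origin at the centre of its underside, so the inner floor is at z = 4 mm; it already holds one lifting lug lying across the tray, centred 76 mm from the tray's centre towards its +x end and 0 mm across (within 4 mm); the rest of it is empty
- tape_center (a point): tape measure, yellow and black plastic, 64 x 60 mm and 36 mm high, lying loose among the steel pieces; point at its centre, 17 mm up; not to be moved

How it is judged:
At the end, for the whole second after the job is handed in: Each block, ring and lug is in the tray that held one of its kind: centre within 100 mm of the tray's centre lengthwise and 50 mm across, within 5 mm of its height when flat on the tray floor, tilted under 0.12 rad, right way up, at rest (x of block_a_center in the frame of tray_blocks between -0.1 and 0.1 m and y of block_a_center in the frame of tray_blocks between -0.05 and 0.05 m and z of block_a_center in the frame of tray_blocks between 0.017 and 0.027 m and angle between each of block_a_center, block_b_center, ring_a_center, ring_b_center, lug_center's own z axis and vertical below 0.12 rad and linear speed of each of block_a, block_b, ring_a, ring_b, lug below 0.02 m/s and x of block_b_center in the frame of tray_blocks between -0.1 and 0.1 m and y of block_b_center in the frame of tray_blocks between -0.05 and 0.05 m and z of block_b_center in the frame of tray_blocks between 0.017 and 0.027 m and x of ring_a_center in the frame of tray_rings between -0.1 and 0.1 m and y of ring_a_center in the frame of tray_rings between -0.05 and 0.05 m and z of ring_a_center in the frame of tray_rings between 0.007 and 0.017 m and x of ring_b_center in the frame of tray_rings between -0.1 and 0.1 m and y of ring_b_center in the frame of tray_rings between -0.05 and 0.05 m and z of ring_b_center in the frame of tray_rings between 0.007 and 0.017 m and x of lug_center in the frame of tray_lugs between -0.1 and 0.1 m and y of lug_center in the frame of tray_lugs between -0.05 and 0.05 m and z of lug_center in the frame of tray_lugs between 0.0065 and 0.0165 m); the robot touches nothing.
It fails at once if the tape measure is shifted by more than 20 mm (distance of tape_center from where it was at the start of the episode above 0.02 m).
It also fails if it takes over 112 s, if anything falls off the work surface, if the arm or the gripper's body presses on something with over 40 N, if the wrist force passes 120 N, or if a joint passes its speed limit or range.

### The arm

A 6-joint arm with a two-finger parallel gripper is mounted at the origin on the work surface. World frame = base frame: x ahead of the robot, y to its left, z up, the work surface at z = 0. Lengths are in m, angles in rad, forces in N, time in s.
With the tool pointing down it reaches from about 0.3 to 0.825 m from the base axis. Payload 5.4 kg.
Tool frame: the origin (TCP) lies where the fingers leave the gripper's body, on its centre line; the fingertips stand 88 mm ahead of it and the grasp point (between the pads) lies 69 mm ahead of it; z points along the fingers, y is the line along which they close (so a half turn about z gives the same grasp; the last joint's range is limited). The gripper opens to 92 mm and grips with 3 to 60 N. Pads are 20 mm wide; open, the fingers measure 128 mm over their backs; the gripper's body (75 mm by 189 mm) begins 69 mm behind the grasp point.
Start: joints at [0.979, 0.158, 1.597, -0, 1.386, -0.21], TCP at [0.214, 0.534, 0.303] pointing down, gripper open.
Joint ranges: [-2.91, 2.91], [-0.94, 2.29], [0.18, 2.7], [-1.29, 4.43], [0.17, 2.64], [-3, 3]. Speed limits (rad/s): [2.57, 2.57, 3.14, 3.14, 3.14, 3.14].

### API

Orientations are given as [roll, pitch, yaw] about the fixed x, y, z axes, in that order (R = Rz(yaw) Ry(pitch) Rx(roll)).
In Python, from plant import r, eoat, vision gives the robot as it stands. The module is installed in compiled form; this text tells all that it offers. Calls block until the motion is done:
- r.move_ptp(position, orientation): joint-space move of the TCP to a pose.
- r.servo_line(position, ori=None, vel=0.15): straight line of the TCP; ori=None keeps the orientation; vel is the mean speed in m/s.
- r.goto_joints(angles): joint-space move.
- eoat.gripper_to(opening): finger opening in m; the grip force is fixed at half the most; returns when the fingers have stopped.
- r.wait(seconds).
- r.solve_ik(position, orientation): joint angles nearest the present ones, or None.
- vision.get_image(name): name is "scene" or "top"; returns a dict with "frame" (480x640x3 uint8, blue, green, red), "camera_matrix" (3x3 intrinsics, pixels), "k1" (the pictures are not rectified: a ray, as slopes to the right and down, at radius r is drawn at 1 + k1 r^2 times it, then the intrinsics apply), "rvec" (rotation vector, rad) and "tvec" (3), from world to camera coordinates, as OpenCV has them. Camera axes: x right, y down, z forward; pixel columns grow to the right and rows downward; lengths in m; the calibration is good to about 2 mm. A picture is of the moment at which its call begins. There is no depth.
A pose or a line that the arm cannot do raises r.PlanningError and nothing moves.
- r.finish_job(): hands the job in; it is judged then, once.
Readings, each from a call of its own:
- r.get_t(): time.
- r.get_qpos(): joint angles.
- r.get_qd(): joint speeds.
- r.get_tau(): joint torques, N m.
- r.get_ee_pos(): TCP position.
- r.get_orientation(): TCP orientation.
- r.get_wrist_force(): force on the tool from outside, world axes, zero at the start.
- r.get_moment(): the same for the moment, N m.
- r.get_width(): finger opening in m.
- r.get_grip_force(): force on a finger pad.
Only numpy, scipy, OpenCV 4.12 (cv2) and the standard library are available. Lean on these libraries where they do the work, as an engineer would, in place of code of your own. Each camera call takes 0.05 s, during which the arm holds its last target. There are 200 camera calls.

## Working session

There is one attempt and no reset: what is moved stays moved. The work goes in short steps, each a Python script; the robot and the scene stay as the last script left them, time stands still between calls to the robot, and variables do not carry over. Pictures are saved under pics/ and viewed, at most 14 in all, crops included, and the job is handed in when it is done.

```bash
mkdir -p pics; ls; python3 - <<'E'
from plant import r,eoat,vision
import cv2,pickle
for n in("scene","top"):
    d=vision.get_image(n); cv2.imwrite(f"pics/{n}0.png",d["frame"]); pickle.dump(d,open(f"pics/{n}0.pkl","wb"))
    print(n,d["camera_matrix"],d["k1"],d["rvec"],d["tvec"], -cv2.Rodrigues(d["rvec"])[0].T@d["tvec"])
print(r.get_t(),r.get_ee_pos(),r.get_orientation())
E
```

```text
pics
scene [[612.52667644   0.         320.22684874]
 [  0.         612.52667644 246.89841593]
 [  0.           0.           1.        ]] -0.010763839674264393 [ 1.81395988  2.06605219 -0.56028672] [ 0.07343422 -0.46862911  1.48755306] [1.14673868 0.08712684 1.05603942]
top [[451.18576761   0.         318.11507261]
 [  0.         451.18576761 233.42517094]
 [  0.           0.           1.        ]] -0.07458643927759367 [ 2.12745455 -2.1055262   0.21593188] [-0.01279078  0.55544579  0.85993216] [ 0.3724927  -0.00600975  0.95361419]
0.1 [0.21401318 0.53323517 0.30182143] [-3.13993020e+00 -3.27411861e-04  2.75978489e+00]
```

View pics/top0.png

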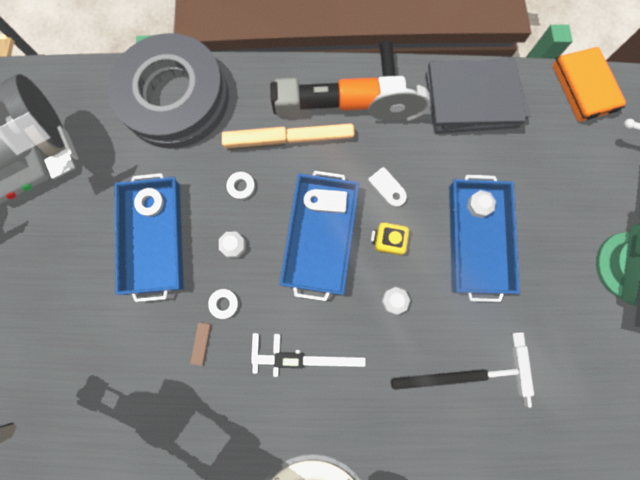

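View pics/scene0.png

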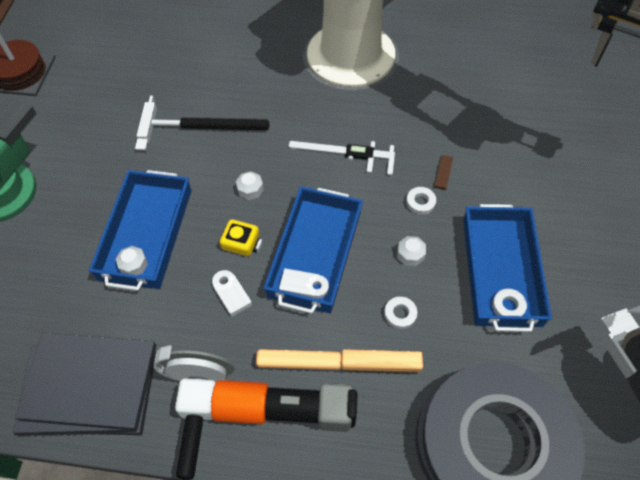

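The top view shows the ring tray at (148,238), lug tray at (320,235) and block tray at (484,238), each with its sample at the upper (+x) end. The loose pieces are rings at (241,185) and (223,304), blocks at (231,244) and (396,300), and the lug at (388,187) with its hole to the lower right. The tape is at (393,238). The scene view agrees.

```bash
cat > h.py <<'E'
import numpy as np,cv2
def cast(d,pts,z):
    K,k=d["camera_matrix"],d["k1"]
    u=cv2.undistortPoints(np.float64(pts).reshape(-1,1,2),K,np.array([k,0,0,0.])).reshape(-1,2)
    R=cv2.Rodrigues(np.float64(d["rvec"]))[0]; c=-R.T@np.ravel(d["tvec"])
    v=np.c_[u,np.ones(len(u))]@R
    return (c+v*((z-c[2])/v[:,2])[:,None])[:,:2]
def project(d,p):
    return cv2.projectPoints(np.float64(p).reshape(-1,1,3),d["rvec"],d["tvec"],d["camera_matrix"],np.array([d["k1"],0,0,0.]))[0].reshape(-1,2)
def contour(mask,seed):
    cs=cv2.findContours(mask,cv2.RETR_EXTERNAL,cv2.CHAIN_APPROX_NONE)[0]
    cs=[c for c in cs if cv2.contourArea(c)>60]
    return min(cs,key=lambda c:abs(cv2.pointPolygonTest(c,seed,True)) if cv2.pointPolygonTest(c,seed,False)<0 else 0)
def masks(f):
    h=cv2.cvtColor(f,cv2.COLOR_BGR2HSV)
    return cv2.inRange(h,(0,0,130),(180,60,255)),cv2.inRange(h,(100,120,40),(130,255,255)),cv2.inRange(h,(22,120,120),(35,255,255))
def rect(w):
    (c,s,a)=cv2.minAreaRect(np.float32(w*1000)); 
    if s[0]<s[1]: s=s[::-1];a+=90
    return np.array(c)/1000,s,(a+90)%180-90
def fill(c,z,d):  # area centroid + rect of contour on plane
    w=cast(d,c,z); m=cv2.moments(np.float32(w*1000)); return np.array([m["m10"],m["m01"]])/m["m00"]/1000,w
E
cat > m.py <<'E'
from h import *
import pickle
T=dict(ring1=(241,185,8),ring2=(223,304,8),blk1=(231,244,14),blk2=(396,300,14),lug=(388,187,7.5))
TR=dict(rings=(148,260),lugs=(318,260),blocks=(484,260))
S=dict(ring1=(401,312),ring2=(421,200),blk1=(411,250),blk2=(249,185),lug=(231,293))
SR=dict(rings=(505,250),lugs=(315,230),blocks=(145,220))
for n,o,t in(("top",T,TR),("scene",S,SR)):
    d=pickle.load(open(f"pics/{n}0.pkl","rb")); W,B,Y=masks(d["frame"])
    for k in T:
        c=contour(W,o[k][:2]); p,w=fill(c,T[k][2]/1000,d); q,s,a=rect(w)
        e="" 
        if 'blk' in k:
            v=w-p; z=np.arctan2(v[:,1],v[:,0]); rr=np.hypot(*v.T); g=np.linspace(-np.pi,np.pi,360,endpoint=False); i=np.argsort(z); rg=np.interp(g,z[i],rr[i],period=2*np.pi)
            f=np.fft.fft(rg*np.exp(0)); H=(rg*np.exp(-8j*g)).mean(); e=f"vertex dir {-np.degrees(-np.angle(H))/8:.1f} amp {abs(H)*2000:.2f}mm"
        print(n,k,p.round(4),"rect",q.round(4),np.round(s,1),round(a,1),e)
    for k in t:
        c=contour(B,t[k]); w=cast(d,cv2.convexHull(c),.021); q,s,a=rect(w); print(n,k,q.round(4),np.round(s,1),round(a,1))
    c=contour(Y,(393,238) if n=="top" else (240,237)); q,s,a=rect(cast(d,c,.018)); print(n,"tape",q.round(4),np.round(s,1),round(a,1))
E
python3 m.py
```

```text
top ring1 [ 0.5774 -0.0311] rect [ 0.6142 -0.0147] [1649.3 1132.1] -89.2 
top ring2 [ 0.5774 -0.0311] rect [ 0.6142 -0.0147] [1649.3 1132.1] -89.2 
top blk1 [ 0.5761 -0.0309] rect [ 0.6127 -0.0146] [1638.8 1124.9] -89.2 vertex dir -2.0 amp 40.74mm
top blk2 [ 0.5761 -0.0309] rect [ 0.6127 -0.0146] [1638.8 1124.9] -89.2 vertex dir -2.0 amp 40.74mm
top lug [ 0.5775 -0.0311] rect [ 0.6144 -0.0147] [1650.1 1132.7] -89.2 
top rings [0.5574 0.3565] [246.  142.1] 6.2
top lugs [ 0.5655 -0.0109] [244.8 134.1] -8.0
top blocks [ 0.5633 -0.36  ] [244.2 142. ] -1.4
top tape [ 0.5546 -0.1623] [66.9 62.4] 80.9
scene ring1 [0.6674 0.1659] rect [0.6677 0.1663] [63.2 59.6] 4.6 
scene ring2 [0.4096 0.1911] rect [0.4089 0.1908] [64.4 61.3] -18.2 
scene blk1 [0.5338 0.1783] rect [0.5338 0.1794] [58.9 55.2] 46.4 vertex dir -21.7 amp 0.55mm
scene blk2 [ 0.419  -0.1678] rect [ 0.419  -0.1662] [64.  55.7] 64.9 vertex dir 1.7 amp 0.40mm
scene lug [ 0.6666 -0.1581] rect [ 0.6647 -0.1597] [97.5 47.5] 40.0 
scene rings [0.5472 0.3557] [259.6 142.8] 6.1
scene lugs [ 0.5555 -0.0127] [260.8 137. ] -8.0
scene blocks [ 0.5535 -0.3588] [260.2 147.5] -1.3
scene tape [ 0.5523 -0.1627] [70.2 70. ] -9.3
```

```bash
sed -i 's/(0,0,130)/(0,0,165)/' h.py; sed -i 's/-np.degrees(-np.angle(H))/-np.degrees(np.angle(H))/' m.py; python3 m.py | grep -v -e rings -e lugs -e blocks -e tape
```

```text
top ring1 [0.6728 0.1659] rect [0.6728 0.1662] [62.1 61.5] 27.6 
top ring2 [0.4145 0.1909] rect [0.4145 0.1906] [61.2 60. ] -89.1 
top blk1 [0.5405 0.1781] rect [0.54   0.1779] [54.1 53.7] 46.8 vertex dir -20.4 amp 0.71mm
top blk2 [ 0.4248 -0.1691] rect [ 0.4248 -0.1691] [54.6 53. ] -63.8 vertex dir 3.2 amp 0.75mm
top lug [ 0.6713 -0.1593] rect [ 0.6696 -0.1608] [92.6 49.2] 40.2 
scene ring1 [0.6673 0.1657] rect [0.6679 0.166 ] [59.6 58.7] -82.7 
scene ring2 [0.409  0.1906] rect [0.4096 0.1904] [60.3 57.8] 3.5 
scene blk1 [0.5331 0.1783] rect [0.5332 0.1781] [52.3 50.9] 2.7 vertex dir -19.2 amp 0.64mm
scene blk2 [ 0.4171 -0.1691] rect [ 0.4171 -0.169 ] [52.3 51.9] -22.0 vertex dir 2.9 amp 0.46mm
scene lug [ 0.6655 -0.159 ] rect [ 0.6639 -0.1603] [91.6 46. ] 40.2
```

Both views agree to within about 6 mm, and the sizes match. I'll start with block 1 and check as I go.

```bash
cat > act.py <<'E'
from plant import r,eoat,vision
import numpy as np,cv2
TRAY=dict(rings=(.558,.355,6.15),lugs=(.5595,-.0115,-8.0),blocks=(.558,-.3585,-1.35))
HI=.20
def pose(x,y,z,deg):
    best=None
    for a in(deg,deg+180,deg-180):
        o=[np.pi,0,(np.radians(a)+np.pi)%(2*np.pi)-np.pi]
        q=r.solve_ik([x,y,z],o)
        if q is not None and (best is None or abs(q[5]-r.get_qpos()[5])<best[0]): best=(abs(q[5]-r.get_qpos()[5]),o)
    return best[1]
def pick(x,y,deg,opening,size,tip=.004):
    eoat.gripper_to(opening)
    o=pose(x,y,HI,deg); r.move_ptp([x,y,HI],o)
    r.servo_line([x,y,.088+tip],vel=.12)
    zz=r.get_ee_pos()[2]-.088; F=np.abs(r.get_wrist_force()).max()
    eoat.gripper_to(size-.01)
    print("tip z",round(zz,4),"F",round(F,1),"width",round(r.get_width(),4),"grip",np.round(r.get_grip_force(),1))
    r.servo_line([x,y,HI],vel=.15)
    print("lifted width",round(r.get_width(),4),"t",round(r.get_t(),1))
def place(tray,lx,ly,opening,tip=.004,dyaw=0):
    tx,ty,td=TRAY[tray]; a=np.radians(td)
    x=tx+lx*np.cos(a)-ly*np.sin(a); y=ty+lx*np.sin(a)+ly*np.cos(a)
    o=pose(x,y,HI,td+dyaw); r.move_ptp([x,y,HI],o)
    r.servo_line([x,y,.088+tip+.006],vel=.12)
    r.servo_line([x,y,.088+tip+.0045],vel=.02)
    print("place tip z",round(r.get_ee_pos()[2]-.088,4),"F",np.round(r.get_wrist_force(),1))
    eoat.gripper_to(opening); r.wait(.1)
    r.servo_line([x,y,HI],vel=.15); print("t",round(r.get_t(),1))
def snap(n,box=None):
    for c in("top","scene"):
        d=vision.get_image(c); cv2.imwrite(f"pics/{c}{n}.png",d["frame"])
E
python3 - <<'E'
from act import *
pick(.537,.178,2.5,.08,.052); snap(1)
E
```

```text
tip z 0.0049 F 0.5 width 0.0512 grip 30.0
lifted width 0.0518 t 4.7
```

View pics/scene1.png

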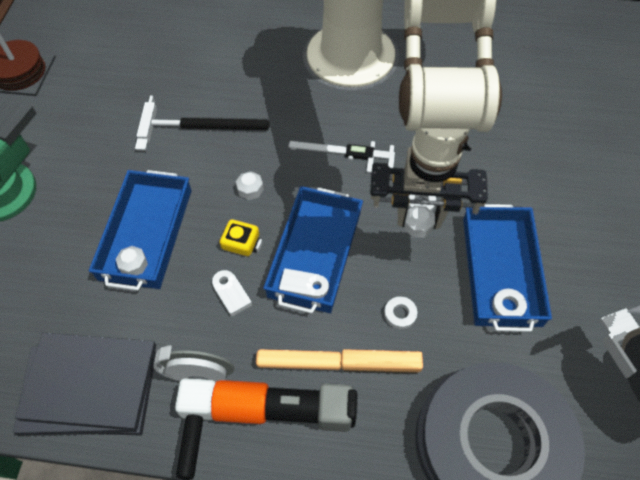

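The block is held between the fingers at (420,215), and nothing else has moved. I'll place it.

```bash
python3 - <<'E'
from act import *
place("blocks",-.072,0,.062); print(r.get_width(),r.get_wrist_force()); snap(2)
E
```

```text
place tip z 0.0088 F [-0.2 -0.6 -5.8]
t 9.3
0.06206193265248322 [-0.34373958  0.48458195  0.63680374]
```

View pics/scene2.png

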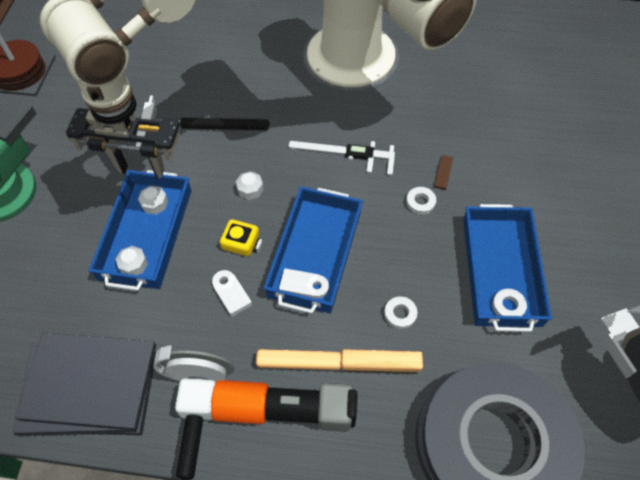

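Block 1 now sits in the block tray at (152,199), and it was released cleanly. Next are block 2 and the lug.

```bash
python3 - <<'E'
from act import *
pick(.421,-.169,-19.5,.08,.052)
if r.get_width()<.049: raise SystemExit
place("blocks",-.002,0,.062)
pick(.667,-.160,40.2,.07,.044,tip=.003); snap(3)
E
python3 -c "
import cv2,numpy as np
cv2.imwrite('pics/c3.png',np.hstack([cv2.resize(cv2.imread(f'pics/{n}3.png'),(400,300),interpolation=cv2.INTER_AREA) for n in('top','scene')]))"
```

```text
tip z 0.0047 F 1.3 width 0.0517 grip 30.0
lifted width 0.0516 t 13.1
place tip z 0.0089 F [ 0.5  0.7 -6.7]
t 16.6
tip z 0.0042 F 0.5 width 0.0437 grip 30.0
lifted width 0.0434 t 20.3
```

View pics/c3.png

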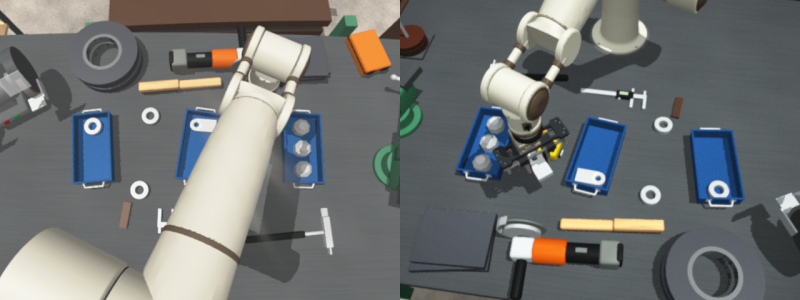

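Three blocks show in the block tray, at (300,127-170) in the left half, and the lug is held. I'll place it, then do the first ring.

```bash
python3 - <<'E'
from act import *
place("lugs",-.035,0,.056,tip=.004)
pick(.670,.166,0,.08,.060,tip=.0025)
if r.get_width()<.055: raise SystemExit
place("rings",-.072,0,.067,tip=.0033)
snap(4)
E
python3 -c "
import cv2
cv2.imwrite('pics/c4.png',cv2.resize(cv2.imread('pics/top4.png')[150:320,80:540],None,fx=1.7,fy=1.7))"
```

```text
place tip z 0.009 F [-0.2 -0.1 -3.8]
t 23.9
tip z 0.0036 F 0.3 width 0.0595 grip 30.0
lifted width 0.0598 t 27.7
place tip z 0.0083 F [ 0.8 -0.5 -2.2]
t 31.3
```

View pics/scene4.png

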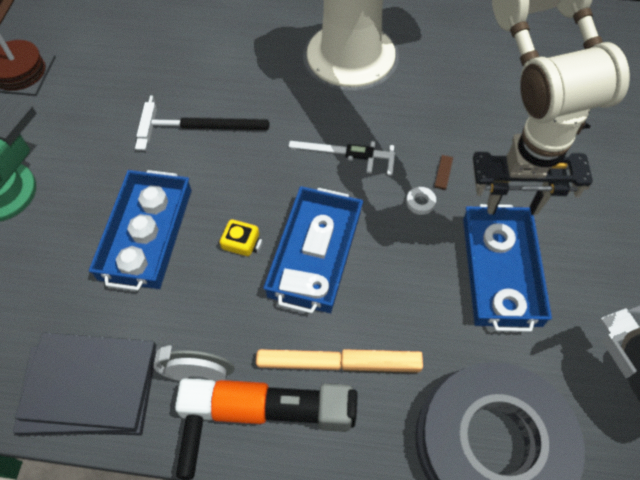

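View pics/c4.png

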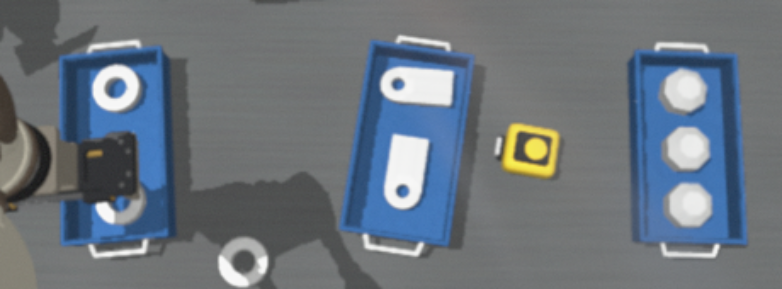

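The blocks, lug and first ring all lie flat in their own trays, and the tape hasn't moved from (393,238). The last ring is still at (421,200) in the scene view.

```bash
python3 - <<'E'
from act import *
pick(.412,.191,0,.08,.060,tip=.0025)
if r.get_width()<.055: raise SystemExit
place("rings",-.002,0,.067,tip=.0033)
r.move_ptp([.35,.15,.35],pose(.35,.15,.35,0)); snap(5); print(r.get_t())
E
cat > chk.py <<'E'
from h import *
import pickle
from act import TRAY
from plant import vision
for n in("top","scene"):
    d=vision.get_image(n); W,B,Y=masks(d["frame"])
    for t,lx,z in(("blocks",-.072,.018),("blocks",-.002,.018),("rings",-.072,.012),("rings",-.002,.012),("lugs",-.035,.0115)):
        tx,ty,td=TRAY[t]; a=np.radians(td); R=np.array([[np.cos(a),-np.sin(a)],[np.sin(a),np.cos(a)]])
        p0=np.array([tx,ty])+R@[lx,0]; s=project(d,[[*p0,z]])[0]
        p,w=fill(contour(W,tuple(map(float,s))),z,d); print(n,t,lx,((p-[tx,ty])@R).round(4),rect(w)[1])
    c=contour(Y,(393,238) if n=="top" else (240,237)); print("tape",rect(cast(d,c,.018))[0].round(4))
E
python3 chk.py
python3 -c "
import cv2
cv2.imwrite('pics/c5.png',cv2.resize(cv2.imread('pics/scene5.png')[150:340,80:560],None,fx=1.6,fy=1.6))"
```

```text
tip z 0.0031 F 0.6 width 0.0587 grip 30.0
lifted width 0.0588 t 34.9
place tip z 0.0083 F [ 0.4  0.1 -2.9]
t 38.3
39.6333
top blocks -0.072 [-0.0692 -0.0038] (52.50343704223633, 50.876564025878906)
top blocks -0.002 [ 0.0027 -0.0043] (51.720577239990234, 50.161319732666016)
top rings -0.072 [-0.0703  0.0018] (60.21918869018555, 58.32357406616211)
top rings -0.002 [0.0012 0.002 ] (59.821624755859375, 58.0223503112793)
top lugs -0.035 [-0.0308 -0.0003] (91.80616760253906, 46.33881378173828)
tape [ 0.5545 -0.163 ]
scene blocks -0.072 [-0.0767 -0.0035] (52.03940200805664, 51.97832107543945)
scene blocks -0.002 [-0.0053 -0.0038] (52.275020599365234, 52.037899017333984)
scene rings -0.072 [-0.0757  0.0023] (58.46574783325195, 57.753875732421875)
scene rings -0.002 [-0.0039  0.0022] (59.22140884399414, 58.757808685302734)
scene lugs -0.035 [-0.0355 -0.0008] (90.7081527709961, 46.997711181640625)
tape [ 0.5524 -0.1623]
```

View pics/c5.png

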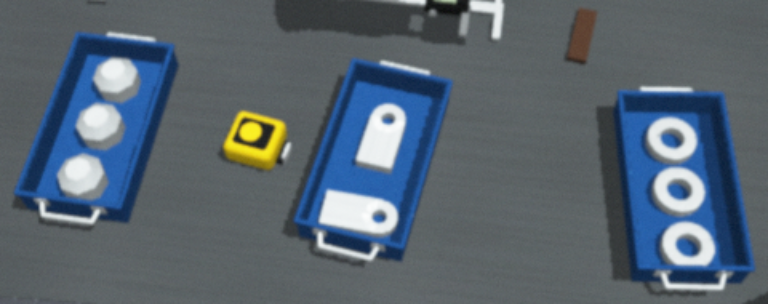

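All five pieces lie flat in their own trays, well inside the limits. The tape is still where it was, and the arm is clear of everything.

```bash
python3 -c "
from plant import r
print(r.finish_job(), r.get_t())"
```

```text
the job is handed in; nothing more can be done
the job is handed in; nothing more can be done
```

The job is handed in: both blocks, both rings and the lug lie flat in the trays of their own kind, the tape measure was not moved, and it took about 40 s of the 112 s; the hand-in call returned no verdict.

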